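# Open the child-proof acid bottle at the jeweller's bench

## Task

Open the pickling-acid bottle in its caddy: press its child-proof cap down, turn it counter-clockwise while pressing until it comes free at its stop, and lift it off without forcing the bottle. Set the cap down gently, upright and flat, on the floor of the white drip tray beside the tongs, let go of it, and leave the tongs and the file where they lie.

Things in the scene. Friction and masses are not known exactly. Their poses are not given: they have to be found in the camera images.
- bottle: White square bottle (84 mm) strapped in a black caddy (foot 116 x 104 mm) screwed to the bench: cannot move. Origin on the bench under its axis, z up. The sloping shoulder reaches 130 mm up at the neck, 116 mm at 36 mm from the axis. More than 60 N between the bottle and the cap or fingers is forcing it.
- bottle_mouth (a point): Centre of the neck's mouth, 165 mm above the bench. The neck (32 mm across, 42 over its lugs) holds the inner cap by four hidden bayonet lugs with stops. From shut, the inner cap turns 41 to 52 degrees counter-clockwise to a firm stop; there (or up to 7 degrees short of it) it is free to lift straight off. 0.4 Nm is enough to feel the stop, 0.7 Nm is too much.
- cap: Black ribbed outer shell of the two-piece push-and-turn cap, 56 mm across, 29 mm high; origin at its centre, z up along its axis. Shut: centre 167.5 mm above the bench. The inner cap inside stays with it (75 to 90 g in all). The shell's yaw does not tell the inner cap's. Not pressed, the shell spins freely (up to half a turn either way) and opens nothing.
- cap_top (a point): Centre of the shell's top. Pushed down it yields 7 mm against springs (3 N to start, 12 N at the bottom), then is hard; 10 to 16 N is right. Held down, 4 lugs under its top (every 90 degrees, 18 wide) stand between 4 on the inner cap. If lug meets lug it yields only 3.5 mm until turned a little. Let up, it springs back and the turn so far is kept.
- cap_rim (a point): Centre of the shell's lower rim. Turned counter-clockwise (seen from above) while held down, the shell turns idly for 0 to 90 degrees until its lugs catch, then takes the inner cap along against about 0.1 Nm. The inner cap stands out 1 mm below this rim, so on a flat floor the shell's centre is 15.5 mm up.
- tray: White rectangular drip tray, 190 (x) x 160 (y) mm outside, 14 mm high, walls and floor 4 mm thick; fixed. Origin under its centre on the bench, z up; the tongs lie along its +y side, near y = +58 mm in its frame; the rest of its floor is empty.
- tongs: Copper tongs, 150 mm long (their x), 20 mm wide, 10 mm high, lying in the tray; origin under their middle, on the tray's floor. To be left alone.
- file: Half-round file with a wooden handle, 230 mm long (its x), 22 mm wide and high, lying on the bench between bottle and tray; origin on the bench under its middle. To be left alone.
Not all that is in view belongs to the job. What is shaped like the bottle but orange is not meant.

How it is judged (in metres and radians):
On the way, in this order (a step that is already met when the one before it is completed fails the run):
1. the cap is lifted off the neck (z of cap in the frame of bottle above 0.19 m), for 0.1 s.
2. the cap is set down in the tray with the fingers still on it, not dropped (z of cap in the frame of tray below 0.0255 m and contact force between the fingers and cap above 0.3 N and x of cap in the frame of tray between -0.07 and 0.07 m and y of cap in the frame of tray between -0.055 and 0.055 m), for 0.05 s.
At the end, for the whole second after the job is handed in: The cap stands upright (within 0.1 rad) and at rest on the floor of the tray (its centre 17 to 22.5 mm above the bench, wholly inside the walls, not on the tongs), let go (z of cap in the frame of tray between 0.017 and 0.0225 m and x of cap in the frame of tray between -0.07 and 0.07 m and y of cap in the frame of tray between -0.055 and 0.055 m and angle between cap's own z axis and vertical below 0.1 rad and linear speed of cap below 0.02 m/s); the robot touches nothing.
It fails at once if the bottle is forced (more than 60 N on it) (contact force between bottle and anything else above 60 N).
It fails at once if the tongs are shoved aside by more than 15 mm (distance of tongs from where it was at the start of the episode above 0.015 m).
It fails at once if the file is shoved aside by more than 15 mm (distance of file from where it was at the start of the episode above 0.015 m).
It also fails if it takes over 72 s, if anything falls off the work surface, if the arm or the gripper's body presses on something with over 40 N, if the wrist force passes 120 N, or if a joint passes its speed limit or range.

## Robot

A 6-joint arm with a two-finger parallel gripper is mounted at the origin on the work surface. World frame = base frame: x ahead of the robot, y to its left, z up, the work surface at z = 0. Lengths are in mm, angles in rad, forces in N, time in s.
With the tool pointing down it reaches from about 275 to 725 mm from the base axis. Payload 5.6 kg.
Tool frame: the origin (TCP) lies at the very end of the fingers, on their centre line; the grasp point (between the pads) lies 19 mm behind it; y points along the fingers, x is the direction in which the jaws open and shut, and the axes are right-handed (so a half turn about y gives the same grasp; the last joint's range is limited). The gripper opens to 85 mm and grips with 20 to 120 N. Pads are 22 mm wide; open, the fingers measure 114 mm over their backs; the gripper's body (76 mm by 85 mm) begins 54 mm behind the grasp point. The pads swing forward as they close: fully open they stand 13 mm farther back than shut.
Start: joints at [-1.063, 0.255, 0.108, 0, -1.424, -0.285], TCP at [121.549, -536.394, 200.683] pointing down, gripper open.
Joint ranges: [-2.95, 2.95], [-1.21, 1.97], [-1.09, 1.5], [-2.87, 1.71], [-2.94, -0.07], [-3.05, 3.05]. Speed limits (rad/s): [2.57, 2.57, 3.14, 3.14, 3.14, 3.14].

## Interface

Orientations are given as a unit quaternion [w, x, y, z].
In Python, from plant import move_to, move_l, movej, command_gripper, pause, solve_ik, get_obs, get_image, Unreachable, close_job, boxes_of gives the robot as it stands. Calls block until the motion is done:
- move_to(position, orientation): joint-space move of the TCP to a pose.
- move_l(position, rotation=None, rate=150): straight line of the TCP; rotation=None keeps the orientation; rate is the mean speed in mm/s.
- movej(angles): joint-space move.
- command_gripper(opening, force=None): finger opening in mm; force is the grip in N (None keeps the last); returns when the fingers have stopped.
- pause(seconds).
- solve_ik(position, orientation): joint angles nearest the present ones, or None.
- get_obs(): the state.
- get_image(name): name is "side" or "top"; returns a dict with "frame" (420x560x3 uint8, red, green, blue), "K" (3x3 intrinsics, pixels), "k1" (the pictures are not rectified: a ray, as slopes to the right and down, at radius r is drawn at 1 + k1 r^2 times it, then the intrinsics apply), "pose" (4x4, takes a point from camera to world coordinates). Camera axes: x right, y down, z forward; pixel columns grow to the right and rows downward; lengths in mm; the calibration is good to about 2 mm. A picture is of the moment at which its call begins. There is no depth.
A pose or a line that the arm cannot do raises Unreachable and nothing moves.
- close_job(): hands the job in, once; it reports no verdict.
Trained networks look in a picture, given as the dict that the camera call returned (one of the last four; its "shot" number tells which), for a name from the list of things; names that differ only in an ending like _2 or _b are one class to them, and where a whole thing is asked for, a point or a joint stands for the part that bears it (a point fixed in the world has none). Each returns a list of dicts, best first, with "conf" (0 to 1); they miss things now and then, are a little off and sometimes report something else, mostly with a low value. They report only what shows in the picture. A call takes as long as a camera call. They do not tell look-alikes from the thing itself.
- boxes_of(picture, name): "box" ([centre column, centre row, width, height] in pixels, round what is visible of it).
The state is a dict: "t": time; "joints": joint angles; "joint_vel": joint speeds; "joint_efforts": joint torques, N m; "tool_pos": TCP position; "tool_rot": TCP orientation; "ft_force": force on the tool from outside, world axes, zero at the start; "wrist_torque": the same for the moment, N m; "width": finger opening in mm.
Only numpy, scipy, OpenCV 4.12 (cv2) and the standard library are available. Lean on these libraries where they do the work, as an engineer would, in place of code of your own. Each camera call takes 0.05 s, during which the arm holds its last target. There are 200 camera calls.

## Working session

There is one attempt and no reset: what is moved stays moved. The work goes in short steps, each a Python script; the robot and the scene stay as the last script left them, time stands still between calls to the robot, and variables do not carry over. Pictures are saved under pics/ and viewed, on a budget of 10 in all, crops included, one or two more only if the job needs it, and the job is handed in when it is done.

```bash
ls; mkdir -p pics
cat > h.py <<'E'
import numpy as np, cv2
from plant import *
def ray(im,uv):
    K=np.array(im["K"],float);k=im["k1"]
    d=(np.array(uv,float)-[K[0,2],K[1,2]])/[K[0,0],K[1,1]]
    s=d.copy()
    for _ in range(30): s=d/(1+k*(s@s))
    P=np.array(im["pose"],float); v=P[:3,:3]@np.array([s[0],s[1],1.0])
    return P[:3,3],v/np.linalg.norm(v)
def proj(im,p):
    P=np.array(im["pose"],float);K=np.array(im["K"],float)
    c=P[:3,:3].T@(np.array(p,float)-P[:3,3]); s=c[:2]/c[2]; s=s*(1+im["k1"]*(s@s))
    return s*[K[0,0],K[1,1]]+[K[0,2],K[1,2]]
def atz(im,uv,z):
    o,v=ray(im,uv); return o+v*(z-o[2])/v[2]
def tri(a,ua,b,ub):
    o1,v1=ray(a,ua);o2,v2=ray(b,ub)
    A=np.stack([v1,-v2],1); t=np.linalg.lstsq(A,o2-o1,rcond=None)[0]
    p,q=o1+t[0]*v1,o2+t[1]*v2
    return (p+q)/2,np.linalg.norm(p-q)
def save(im,n): cv2.imwrite("pics/"+n,im["frame"][:,:,::-1])
E
python3 - <<'E'
from h import *
for n in("side","top"):
    im=get_image(n); save(im,n+"0.png"); print(n,np.round(im["pose"],3).tolist(),im["K"],im["k1"])
    for k in("bottle","cap","tray","tongs","file"):
        print(k,[(np.round(b["box"],1).tolist(),round(b["conf"],2)) for b in boxes_of(im,k)])
print(get_obs())
E
```

```text
pics
side [[0.997, -0.044, 0.062, 400.368], [-0.075, -0.73, 0.679, -492.688], [0.016, -0.682, -0.732, 738.875], [0.0, 0.0, 0.0, 1.0]] [[440.80602428   0.         276.471839  ]
 [  0.         440.80602428 209.67958449]
 [  0.           0.           1.        ]] 0.029568889714805924
bottle [([279.6, 189.4, 56.3, 64.9], 0.9), ([194.7, 195.6, 58.6, 81.2], 0.6)]
cap [([281.6, 145.7, 27.1, 30.3], 0.97)]
tray [([382.2, 374.1, 128.6, 90.4], 0.61), ([280.2, 189.2, 58.2, 64.5], 0.58)]
tongs [([388.9, 355.2, 82.7, 24.2], 0.94)]
file [([309.4, 280.1, 111.9, 7.9], 0.56)]
top [[-0.014, -0.982, 0.188, 262.33], [-1.0, 0.01, -0.022, 48.38], [0.019, -0.188, -0.982, 1151.656], [0.0, 0.0, 0.0, 1.0]] [[542.05564236   0.         280.61761258]
 [  0.         542.05564236 201.79318002]
 [  0.           0.           1.        ]] -0.14073100213140408
bottle [([188.9, 205.7, 50.7, 59.2], 0.81), ([202.2, 296.8, 63.3, 63.3], 0.77)]
cap [([176.6, 191.1, 27.0, 33.2], 0.56)]
tray [([389.2, 144.1, 90.6, 103.7], 0.78)]
tongs [([364.5, 137.0, 20.2, 56.8], 0.61)]
file [([289.1, 189.1, 11.0, 105.5], 0.69)]
{'t': 0.6, 'joints': array([-1.06338587e+00,  2.55076077e-01,  1.08169510e-01, -6.33001763e-06,
       -1.42390912e+00, -2.84606699e-01]), 'joint_vel': array([-0.00012924,  0.00147247, -0.00067168,  0.00144553,  0.00014945,
       -0.00039525]), 'joint_efforts': array([-2.04269900e-04, -3.86187279e+01,  2.37983483e+01,  5.36600009e+00,
       -6.14267719e-04,  4.30731120e-06]), 'tool_pos': array([ 121.54990646, -536.37474759,  200.68272437]), 'tool_rot': array([-0.44132056,  0.44130958,  0.55249085, -0.55248156]), 'ft_force': array([-0.08727789,  0.19080871,  0.1386674 ]), 'wrist_torque': array([ 0.00339088, -0.02850522,  0.01590515]), 'width': 85.5683448899834}
```

View pics/side0.png

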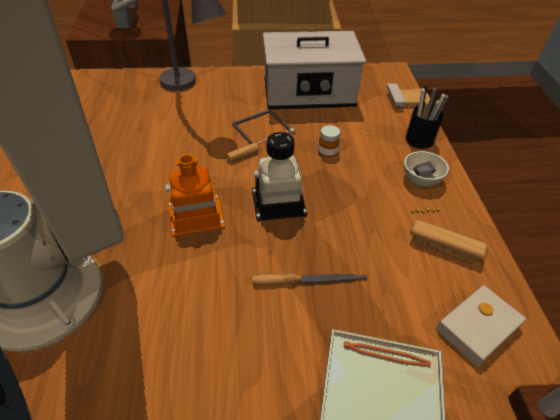

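View pics/top0.png

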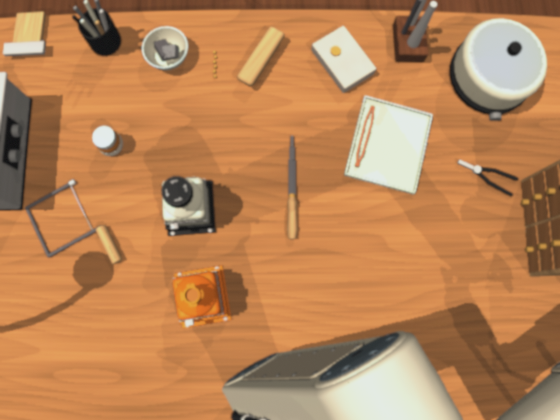

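Run:
```python
from h import *
from scipy.spatial.transform import Rotation as R
s=get_image("side");t=get_image("top")
def box(im,k,near):
    b=min(boxes_of(im,k),key=lambda b:np.hypot(*(np.array(b["box"][:2])-near))); return np.array(b["box"])
cs,ct=box(s,"cap",(281,146)),box(t,"cap",(177,191))
print("cap",cs,ct,*tri(s,cs[:2],t,ct[:2]))
bs,bt=box(s,"bottle",(280,190)),box(t,"bottle",(188,205))
print("bottle", tri(s,bs[:2],t,bt[:2]))
g,u=[box(im,"tongs",p) for im,p in((s,(389,355)),(t,(364,137)))]
print("tongs",tri(s,g[:2],t,u[:2]))
# tray white mask
def mask(im,lo,roi):
    x0,y0,x1,y1=roi;f=im["frame"].astype(int);m=np.zeros(f.shape[:2],np.uint8)
    m[y0:y1,x0:x1]=lo(f[y0:y1,x0:x1]);return m
m=mask(t,lambda f:(f[...,2]>130),(330,85,450,205))
c=max(cv2.findContours(m,0,1)[0],key=cv2.contourArea)
r=cv2.minAreaRect(c);print(r)
pts=cv2.boxPoints(r);w=np.array([atz(t,p,14) for p in pts]);print("tray corners",w.round(1).tolist(),w.mean(0),np.linalg.norm(np.diff(w,axis=0),axis=1))
# dark cap in both
for im,(x,y),n in((s,(281,146),"s"),(t,(177,191),"t")):
    m=mask(im,lambda f:(f.max(-1)<70),(x-25,y-25,x+25,y+25)); 
    c=max(cv2.findContours(m,0,1)[0],key=cv2.contourArea); print(n,cv2.boundingRect(c),cv2.contourArea(c))
a=cv2.resize(s["frame"][115:225,230:330],None,fx=4,fy=4,interpolation=2);b=cv2.resize(t["frame"][160:270,140:240],None,fx=4,fy=4,interpolation=2)
save({"frame":np.hstack([a,b])},"crop1.png")
```

```text
cap [281.5 147.3  28.3  29. ] [177.7 192.9  32.3  34.9] [472.07877959 218.93778778 160.23552151] 2.4441978670881572
bottle (array([467.32802023, 213.08262858,  44.18547802]), np.float64(9.546300213838236))
tongs (array([ 628.95194455, -166.57595918,    8.00033273]), np.float64(3.504075516729953))
((389.2633361816406, 143.93197631835938), (74.01538848876953, 83.92308044433594), 14.250033378601074)
tray corners [[536.6, -113.0, 14.0], [724.6, -167.2, 14.0], [681.8, -329.2, 14.0], [494.8, -268.7, 14.0]] [ 609.45347316 -219.53023203   14.        ] [195.69755906 167.50555613 196.55002805]
s (267, 133, 27, 27) 597.0
t (164, 178, 28, 29) 502.0
```

View pics/crop1.png

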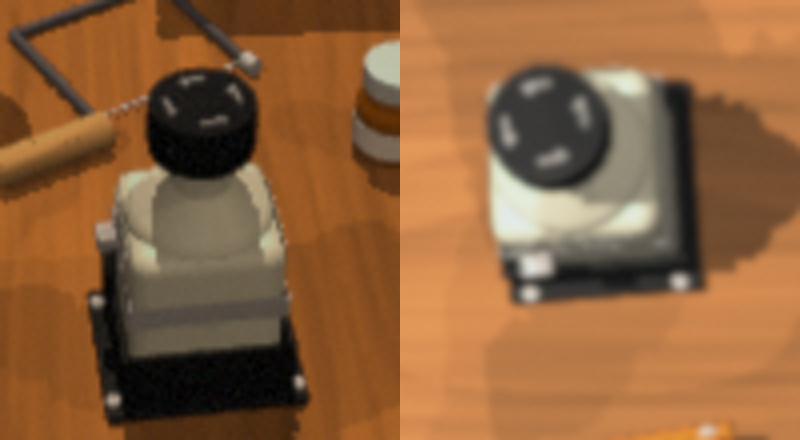

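Run:
```python
from h import *
from scipy.optimize import least_squares
s=get_image("side");t=get_image("top")
obs={}
for im,(x,y),n in((s,(281,146),"s"),(t,(177,191),"t")):
    f=cv2.resize(im["frame"],None,fx=4,fy=4,interpolation=cv2.INTER_CUBIC).max(-1)
    m=np.zeros_like(f); sl=np.s_[(y-22)*4:(y+22)*4,(x-22)*4:(x+22)*4]
    m[sl]=cv2.morphologyEx((f[sl]<80).astype(np.uint8),cv2.MORPH_OPEN,np.ones((9,9)))
    c=max(cv2.findContours(m,0,1)[0],key=cv2.contourArea); X,Y,w,h=cv2.boundingRect(c)
    obs[n]=(np.array([X,Y,X+w,Y+h])/4-.375)
print(obs)
a=np.linspace(0,2*np.pi,72);C=np.concatenate([np.c_[28*np.cos(a),28*np.sin(a),0*a+h] for h in(-14.5,14.5)])
def bb(im,p):
    q=np.array([proj(im,c+p) for c in C]);return np.r_[q.min(0),q.max(0)]
f=lambda p:np.r_[bb(s,p)-obs["s"],bb(t,p)-obs["t"]]
r=least_squares(f,[472,219,165],loss='soft_l1');print(r.x,f(r.x).round(1))
f2=lambda p:f(np.r_[p,167.5]);r=least_squares(f2,[472,219],loss='soft_l1');print("z fixed",r.x,f2(r.x).round(1))
for p in((334,333),(441,348)): print("tray back corner side",atz(s,p,14).round(1))
```

```text
{'s': array([266.125, 132.125, 294.125, 160.125]), 't': array([163.625, 177.125, 192.125, 206.625])}
[470.22919174 217.83759828 164.87850429] [ 0.4 -0.1 -0.1  0.2 -2.3 -0.9  1.7  2.2]
z fixed [469.86198693 215.30970241] [ 0.3 -0.4 -0.1  0.1 -1.2 -1.   2.8  2.2]
tray back corner side [ 542.2 -125.8   14. ]
tray back corner side [ 723.6 -165.4   14. ]
```

```bash
cat >> h.py <<'E'
from scipy.spatial.transform import Rotation as R
def q_of(yaw):  # tool z down, tool x (jaw) at yaw about world z
    x,y,z,w=(R.from_euler('z',yaw,degrees=True)*R.from_euler('x',180,degrees=True)).as_quat(); return np.array([w,x,y,z])
E
python3 - <<'E'
from h import *
s=get_image("side");t=get_image("top")
print(tri(s,(280.3,140.3),t,(177.1,191.2)), atz(t,(177.1,191.2),182), atz(s,(280.3,140.3),182))
w,x,y,z=get_obs()["tool_rot"]; print(R.from_quat([x,y,z,w]).as_matrix().round(2))
for yaw in range(-180,181,20):
    j=solve_ik([471,217,152],q_of(yaw)); print(yaw,None if j is None else np.round(j,2))
E
```

```text
(array([469.93164296, 216.48427467, 180.69540785]), np.float64(0.3998025521124631)) [469.44921967 216.23509471 182.        ] [469.96843344 214.89849027 182.        ]
[[-0.22  0.   -0.98]
 [ 0.98  0.   -0.22]
 [ 0.   -1.   -0.  ]]
-180 [-0.29  0.7  -0.11 -1.36 -1.77  0.83]
-160 [-0.17  0.82  0.2  -1.25 -1.99  0.69]
-140 [-0.04  0.95  0.51 -1.21 -2.23  0.56]
-120 [ 0.09  1.08  0.82 -1.22 -2.48  0.43]
-100 [ 0.21  1.2   1.1  -1.35 -2.75  0.24]
-80 None
-60 None
-40 [ 0.79  1.29  0.86  0.19 -2.7   1.74]
-20 [ 0.94  1.16  0.48  0.44 -2.41  1.91]
0 [ 1.08  1.03  0.12  0.59 -2.14  1.92]
20 [ 1.22  0.89 -0.25  0.75 -1.89  1.85]
40 [ 1.33  0.76 -0.63  0.94 -1.68  1.72]
60 [ 1.38  0.65 -1.    1.24 -1.55  1.5 ]
80 None
100 None
120 None
140 [-0.5   0.61 -0.75 -1.77 -1.53  1.37]
160 [-0.4   0.61 -0.43 -1.52 -1.6   1.04]
180 [-0.29  0.7  -0.11 -1.36 -1.77  0.83]
```

```bash
cat >> h.py <<'E'
def q_of(yaw):  # tool y down, tool x (jaw) at yaw about world z
    c,s=np.cos(np.radians(yaw)),np.sin(np.radians(yaw)); X=np.array([c,s,0]);Y=np.array([0,0,-1.])
    x,y,z,w=R.from_matrix(np.c_[X,Y,np.cross(X,Y)]).as_quat(); return np.array([w,x,y,z])
E
python3 - <<'E'
from h import *
for p in ([470,216,152],[604,-238,10]):
  for yaw in range(-180,181,20):
    j=solve_ik(p,q_of(yaw)); print(yaw,None if j is None else np.round(j,2))
E
```

```text
-180 [ 0.73  0.21 -0.07  0.   -1.29 -0.73]
-160 [ 0.73  0.21 -0.07  0.   -1.29 -0.38]
-140 [ 0.73  0.21 -0.07  0.   -1.29 -0.04]
-120 [ 0.73  0.21 -0.07  0.   -1.29  0.31]
-100 [ 0.73  0.21 -0.07  0.   -1.29  0.66]
-80 [ 0.73  0.21 -0.07  0.   -1.29  1.01]
-60 [ 0.73  0.21 -0.07  0.   -1.29  1.36]
-40 [ 0.73  0.21 -0.07  0.   -1.29  1.71]
-20 [ 0.73  0.21 -0.07  0.   -1.29  2.06]
0 [ 0.73  0.21 -0.07  0.   -1.29  2.41]
20 [ 0.73  0.21 -0.07  0.   -1.29  2.76]
40 None
60 [ 0.73  0.21 -0.07  0.   -1.29 -2.83]
80 [ 0.73  0.21 -0.07  0.   -1.29 -2.48]
100 [ 0.73  0.21 -0.07  0.   -1.29 -2.13]
120 [ 0.73  0.21 -0.07  0.   -1.29 -1.78]
140 [ 0.73  0.21 -0.07  0.   -1.29 -1.43]
160 [ 0.73  0.21 -0.07  0.   -1.29 -1.08]
180 [ 0.73  0.21 -0.07  0.   -1.29 -0.73]
-180 [-0.14  0.56  0.07  0.   -1.09  0.14]
-160 [-0.14  0.56  0.07  0.   -1.09  0.48]
-140 [-0.14  0.56  0.07  0.   -1.09  0.83]
-120 [-0.14  0.56  0.07  0.   -1.09  1.18]
-100 [-0.14  0.56  0.07  0.   -1.09  1.53]
-80 [-0.14  0.56  0.07  0.   -1.09  1.88]
-60 [-0.14  0.56  0.07  0.   -1.09  2.23]
-40 [-0.14  0.56  0.07  0.   -1.09  2.58]
-20 [-0.14  0.56  0.07  0.   -1.09  2.93]
0 [-0.14  0.56  0.07  0.   -1.09 -3.01]
20 [-0.14  0.56  0.07  0.   -1.09 -2.66]
40 [-0.14  0.56  0.07  0.   -1.09 -2.31]
60 [-0.14  0.56  0.07 -0.   -1.09 -1.96]
80 [-0.14  0.56  0.07  0.   -1.09 -1.61]
100 [-0.14  0.56  0.07  0.   -1.09 -1.26]
120 [-0.14  0.56  0.07  0.   -1.09 -0.91]
140 [-0.14  0.56  0.07  0.   -1.09 -0.56]
160 [-0.14  0.56  0.07  0.   -1.09 -0.21]
180 [-0.14  0.56  0.07  0.   -1.09  0.14]
```

Run:
```python
from h import *
o=get_obs();move_l(o["tool_pos"]+[0,0,90],rate=200)
move_to([470,216,280],q_of(120)); print(get_obs()["joints"].round(2))
move_l([470,216,200],rate=150);move_l([470,216,152.5],rate=50)
pause(.2);o=get_obs();print(o["t"],o["ft_force"],o["tool_pos"])
command_gripper(50,20);pause(.3);o=get_obs();print(o["t"],o["width"],o["ft_force"],o["wrist_torque"],o["tool_pos"])
f=get_image("side");b=get_image("top")
a=cv2.resize(f["frame"][70:220,200:350],None,fx=2.66,fy=2.66);c=cv2.resize(b["frame"][120:270,110:260],None,fx=2.66,fy=2.66)
save({"frame":np.hstack([a,c])},"grasp.png")
```

```text
[ 0.73  0.18  0.21  0.   -1.6  -1.78]
6.7 [ 0.20076407 -0.77428914 -1.1630168 ] [470.13665354 216.10190716 152.76887657]
7.4417 50.0985237357326 [-0.27760494 -0.33069075  0.85521839] [ 0.02679265  0.01220094 -0.0026723 ] [469.99528878 216.00910239 152.49218221]
```

View pics/grasp.png

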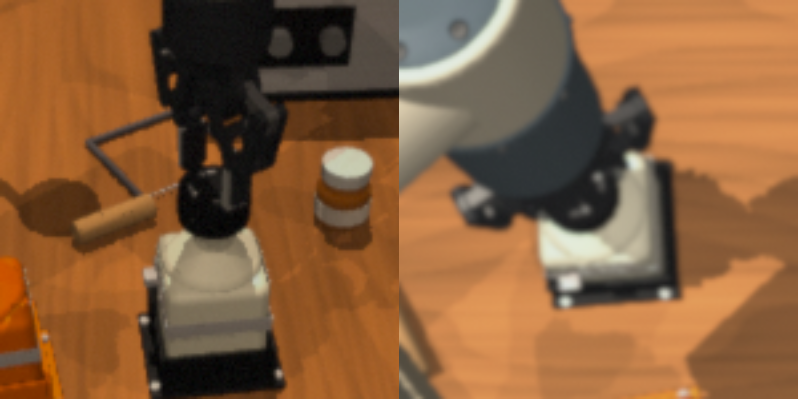

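Run:
```python
from h import *
command_gripper(40,20);pause(.3);o=get_obs();print(o["t"],o["width"],o["ft_force"],o["wrist_torque"],o["tool_pos"])
s=get_image("side");b=get_image("top")
for im in (s,b): print(proj(im,[470,216,152.5]),proj(im,[470,216,182]),proj(im,[484,192,157]),proj(im,[484,192,182]))
if o["width"]<45:command_gripper(85,20);print("reopened")
save({"frame":cv2.resize(s["frame"][100:190,230:350],None,fx=6,fy=6,interpolation=2)},"g2.png")
```

```text
8.1 40.1452790606115 [-0.36093006  0.42565275 -0.02198275] [-0.02798786  0.01821479  0.02908683] [469.99984649 215.97198326 152.50344454]
[279.95692597 151.31763243] [280.27169465 139.95959135] [287.81985475 156.92024433] [288.2564542  147.24569934]
[179.84652806 194.15523826] [177.23444628 190.90441085] [192.31732843 186.24755919] [190.41397245 183.3039943 ]
reopened
```

View pics/g2.png

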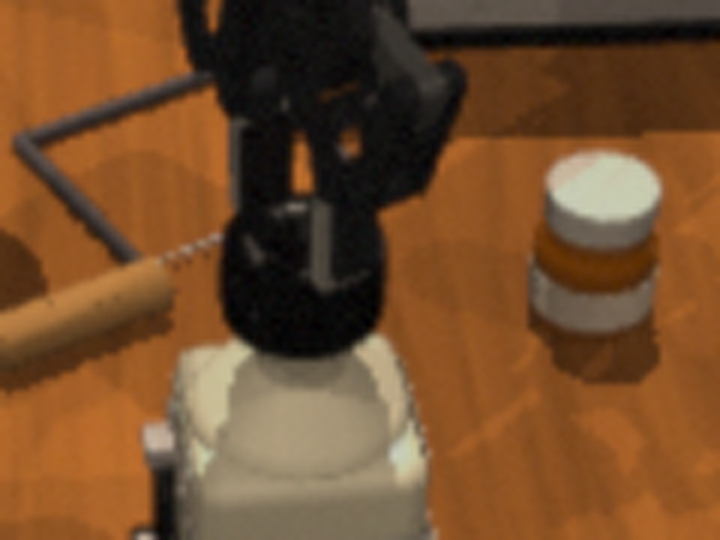

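Run:
```python
from h import *
move_l([470,216,215],rate=120)
command_gripper(0,20);pause(.2);o=get_obs();f0=o["ft_force"];print(o["t"],o["width"],f0,o["tool_pos"])
s=get_image("side")
z=215
while z>165:
    z-=2 if z>190 else 1
    move_l([470,216,z],rate=40);pause(.04);o=get_obs();d=o["ft_force"]-f0
    if z<=190 : print(z,o["tool_pos"][2].round(2),d.round(2))
    if d[2]>2.0: break
move_l([470,216,215],rate=100);print(get_obs()["t"])
for zz in (195,215,235): print(proj(s,[470,216,zz]))
save({"frame":cv2.resize(s["frame"][70:170,230:350],None,fx=6,fy=6,interpolation=2)},"g3.png")
```

```text
10.3583 0.21396705148248096 [-0.48754896 -0.54693881 -0.23959107] [469.99622975 215.98584001 215.00110226]
189 188.91 [0.4  0.88 0.23]
188 187.98 [ 0.17  1.21 -0.32]
187 186.97 [0.79 0.05 0.47]
186 185.97 [ 0.61  1.29 -0.63]
185 184.97 [0.37 0.9  0.53]
184 183.97 [1.17 0.04 0.41]
183 182.96 [-0.01  1.4   0.51]
182 181.95 [0.18 1.05 0.31]
181 180.95 [0.36 1.08 0.38]
180 179.95 [-0.09  1.15  0.83]
179 178.95 [ 0.34 -0.43  0.78]
178 177.97 [0.17 0.83 0.74]
177 176.96 [0.16 0.19 1.08]
176 175.97 [-0.05 -0.83  0.22]
175 174.97 [ 0.75  0.89 -0.26]
174 173.94 [ 0.96 -0.07  0.39]
173 172.94 [0.22 0.34 0.15]
172 171.95 [-0.09  0.5   0.22]
171 170.95 [0.71 0.46 0.92]
170 169.96 [0.28 0.5  0.25]
169 168.95 [0.83 0.71 0.59]
168 167.97 [0.11 0.91 0.89]
167 166.94 [-0.18 -0.26 -1.13]
166 165.96 [ 0.43 -0.08 -0.21]
165 164.99 [1.01 0.94 0.86]
21.85
[280.4153857  134.77554982]
[280.64272776 126.57468789]
[280.87804665 118.08751527]
```

View pics/g3.png

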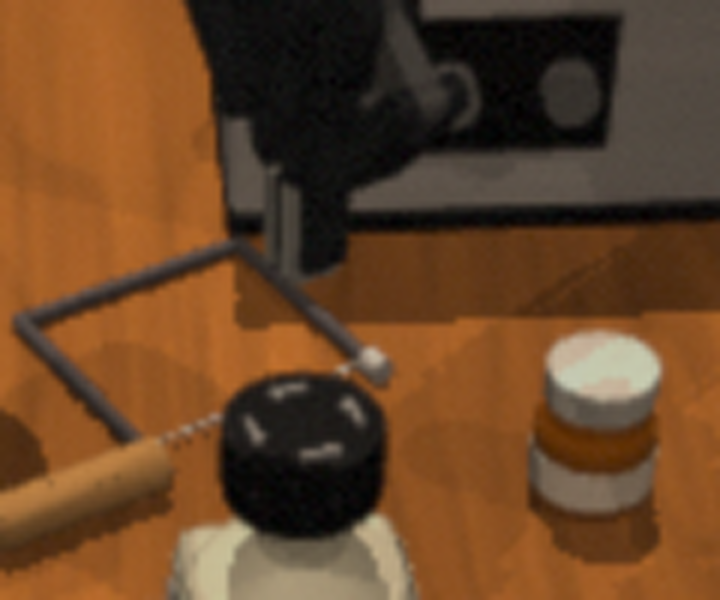

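Run:
```python
from h import *
f0=get_obs()["ft_force"]
move_l([470,216,166],rate=150)
f0=np.mean([get_obs()["ft_force"]]+[(pause(.03),get_obs()["ft_force"])[1] for _ in range(4)],0);print(f0)
z=166
while z>146:
    z-=1
    move_l([470,216,z],rate=60);pause(.02);o=get_obs();d=o["ft_force"]-f0
    print(z,o["tool_pos"][2].round(2),d.round(2))
    if d[2]>2.5: break
s=get_image("side")
save({"frame":cv2.resize(s["frame"][90:190,230:350],None,fx=6,fy=6,interpolation=2)},"g4.png")
print(get_obs()["t"])
```

```text
[-0.09574862 -0.01068617  0.13325865]
165 165.35 [0.57 0.31 0.62]
164 163.97 [0.32 0.77 0.78]
163 162.9 [-0.18 -0.43 -0.82]
162 161.94 [ 0.74 -0.02  0.47]
161 160.93 [-0.08  0.27 -0.83]
160 159.95 [ 0.13 -0.21  0.11]
159 158.95 [-0.66  0.63  0.05]
158 157.95 [ 0.07  0.89 -0.31]
157 156.93 [ 0.81 -0.47 -0.31]
156 155.93 [ 0.42  0.38 -0.31]
155 154.96 [-0.08 -0.41 -0.93]
154 153.94 [-0.13 -0.57 -1.43]
153 152.94 [-0.02  0.09 -0.64]
152 151.95 [-0.44  0.44 -0.33]
151 151.42 [-0.77 -1.15  2.66]
26.5083
```

View pics/g4.png

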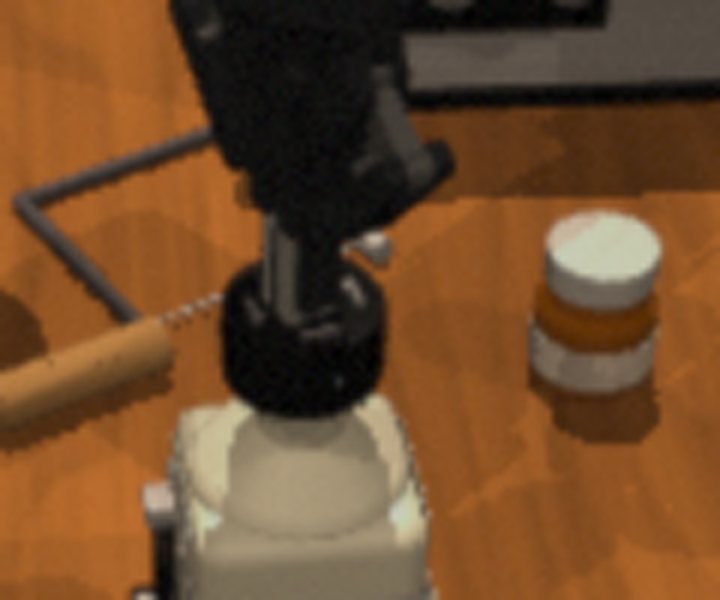

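Run:
```python
from h import *
move_l([470,216,175],rate=150);command_gripper(85,20)
move_l([470,216,122],rate=80);pause(.15);o=get_obs();f0=o["ft_force"];t0=o["wrist_torque"];print(f0,t0)
command_gripper(45,20);pause(.25)
o=get_obs();print(o["t"],o["width"],o["ft_force"]-f0,o["wrist_torque"]-t0,o["tool_pos"])
s=get_image("side")
save({"frame":cv2.resize(s["frame"][90:190,230:350],None,fx=6,fy=6,interpolation=2)},"g5.png")
```

```text
[-0.37199667 -0.49929567 -0.44992314] [ 0.03727117  0.04212899 -0.02816946]
29.1833 55.74375913991331 [-2.35017554  4.3046669   4.06649051] [1.51237413 1.11033642 0.04080308] [469.99150575 216.79240678 122.31215207]
```

View pics/g5.png

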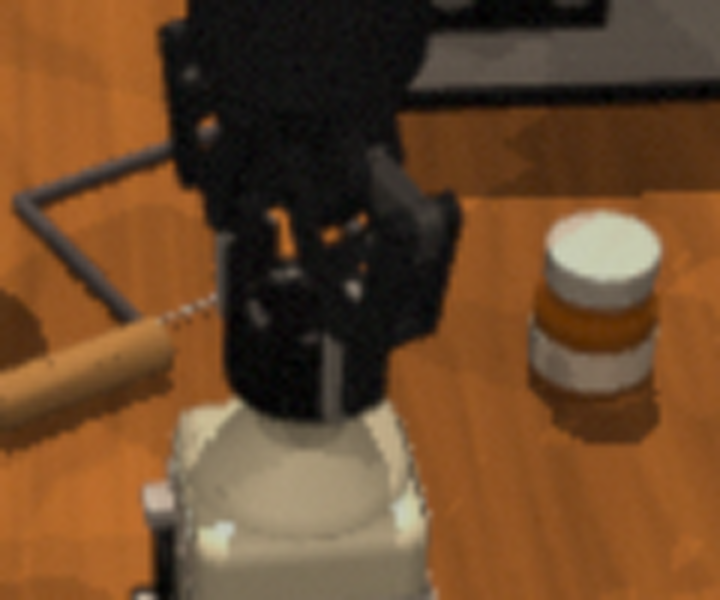

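```bash
cat >> h.py <<'E'
def ft(n=3):
    a=[]
    for _ in range(n): pause(.015);o=get_obs();a.append(np.r_[o["ft_force"],o["wrist_torque"]])
    return np.mean(a,0)
E
python3 - <<'E'
from h import *
P=np.array([469.4,217.0,122.]);
command_gripper(45,32);move_l(P,rate=40);print("shift",ft().round(2))
z=122
while z>108:
    z-=1;P[2]=z;move_l(P,rate=60);f=ft(2);print(z,get_obs()["tool_pos"][2].round(2),f.round(2)[[0,1,2,5]])
    if f[2]>12.5:break
o=get_obs();print(o["t"],o["width"])
# first turn steps
J=np.array(solve_ik(P,q_of(120)));print(J-o["joints"])
for k in range(1,6):
    J[5]+=np.radians(2);movej(J);f=ft();o=get_obs();print(k*2,o["t"].round(2),o["tool_pos"][2].round(2),f.round(2)[[0,1,2,5]])
    if abs(f[5])>.3:break
E
```

```text
shift [0.26 1.09 3.43 0.46 0.03 0.02]
121 121.28 [0.78 1.7  4.54 0.04]
120 120.3 [1.73 0.92 4.67 0.  ]
119 119.53 [1.21 0.65 6.1  0.02]
118 119.44 [-0.9   0.42 11.4  -0.03]
117 119.36 [-4.73 -0.38 17.74 -0.03]
31.1667 55.400687069849326
[-1.60447185e-04  2.53185423e-03 -2.49512976e-03 -1.25056980e-03
  2.67590417e-03  6.88586770e-07]Traceback (most recent call last):
  File "<stdin>", line 12, in <module>
AttributeError: 'float' object has no attribute 'round'
```

```bash
cat > turn.py <<'E'
from h import *
import sys
yaw,z,n,step=float(sys.argv[1]),float(sys.argv[2]),int(sys.argv[3]),float(sys.argv[4]);lim=float(sys.argv[5])
P=np.array([469.4,217.0,z]);hist=[]
for k in range(n):
    yaw+=step;J=solve_ik(P,q_of(yaw))
    movej(J);f=ft(3);o=get_obs()
    print(round(yaw,1),round(P[2],2),round(o["t"],2),round(float(o["tool_pos"][2]),2),f.round(2)[[0,1,2,5]],round(float(o["width"]),2))
    if f[5]<-lim: print("torque");break
    if f[2]<10 or f[2]>15: P[2]+=np.clip((f[2]-12.5)/6,-1,1)
print("end",yaw,P[2])
E
python3 turn.py 122 118 10 3 0.07
```

```text
125.0 118.0 31.77 119.4 [ 0.28 -0.97 10.75  0.05] 55.25
128.0 118.0 32.07 119.4 [ 0.39 -1.23 10.55  0.02] 55.33
131.0 118.0 32.37 119.32 [ 1.22 -1.4   9.96  0.01] 56.06
134.0 117.58 32.67 118.89 [ 1.64 -2.14  8.95 -0.  ] 55.45
137.0 116.98 32.97 118.04 [ 2.8  -1.89  7.64  0.  ] 55.62
140.0 116.17 33.27 117.42 [ 2.3  -2.11  8.72 -0.02] 55.5
143.0 115.55 33.57 116.97 [ 2.87 -2.99  9.44  0.01] 55.29
146.0 115.04 33.87 116.63 [ 3.19 -3.35 10.45  0.  ] 55.55
149.0 115.04 34.17 116.68 [ 3.54 -3.89  9.75 -0.01] 55.64
152.0 114.58 34.47 116.34 [ 3.4  -3.8  10.15  0.  ] 55.59
end 152.0 114.57718817532954
```

```bash
python3 turn.py 152 113.9 20 3 0.07
```

```text
155.0 113.9 34.77 115.93 [ 3.67 -4.07 11.27 -0.02] 55.45
158.0 113.9 35.07 115.92 [ 3.240e+00 -4.330e+00  1.109e+01 -1.000e-02] 55.4
161.0 113.9 35.37 115.93 [ 3.98 -4.13 10.93  0.  ] 55.23
164.0 113.9 35.67 115.92 [ 4.18 -4.03 11.23 -0.04] 55.52
167.0 113.9 35.97 115.95 [ 4.52 -3.84 11.02 -0.04] 55.34
170.0 113.9 36.27 115.95 [ 4.68 -2.9  10.63 -0.02] 55.01
173.0 113.9 36.57 115.96 [ 4.150e+00 -3.630e+00  1.112e+01  1.000e-02] 55.6
176.0 113.9 36.87 115.99 [ 4.380e+00 -3.240e+00  1.058e+01  1.000e-02] 55.12
179.0 113.9 37.17 116.06 [ 4.06 -2.83 10.58 -0.02] 55.15
182.0 113.9 37.47 116.02 [ 4.550e+00 -2.630e+00  1.034e+01 -1.000e-02] 55.53
185.0 113.9 37.77 116.0 [ 3.34 -1.7  11.11 -0.04] 55.56
188.0 113.9 38.07 115.96 [ 2.500e+00 -1.050e+00  1.146e+01 -1.000e-02] 55.35
191.0 113.9 38.37 115.97 [ 1.78 -0.88 11.37 -0.05] 55.1
194.0 113.9 38.67 115.99 [ 2.22 -0.74 11.6  -0.06] 55.13
197.0 113.9 38.97 116.03 [ 3.05 -0.99 11.07 -0.09] 55.93
torque
end 197.0 113.9
```

```bash
python3 turn.py 197 113.6 9 3 0.25
```

```text
200.0 113.6 39.27 115.93 [ 2.5  -0.6  12.69 -0.08] 55.35
203.0 113.6 39.57 115.96 [ 2.9  -0.88 12.45 -0.06] 55.25
206.0 113.6 39.87 115.98 [ 3.14 -0.73 11.92 -0.09] 55.47
209.0 113.6 40.17 116.01 [ 3.88 -0.85 11.21 -0.1 ] 55.43
212.0 113.6 40.47 116.01 [ 4.21 -1.37 11.61 -0.06] 55.46
215.0 113.6 40.77 116.03 [ 5.   -1.25 10.9  -0.1 ] 55.24
218.0 113.6 41.07 116.06 [ 5.38 -1.19 10.61 -0.11] 55.41
221.0 113.6 41.37 116.07 [ 6.14 -1.31 10.59 -0.09] 55.85
224.0 113.6 41.67 116.09 [ 6.04 -0.9  10.36 -0.12] 55.31
end 224.0 113.6
```

```bash
python3 turn.py 224 113.4 26 1.0 0.27
```

```text
225.0 113.4 41.97 116.03 [ 5.88 -1.19 11.44 -0.15] 55.09
226.0 113.4 42.27 116.05 [ 6.39 -1.24 11.25 -0.14] 54.93
227.0 113.4 42.57 116.07 [ 5.81 -0.77 10.83 -0.17] 55.5
228.0 113.4 42.87 116.07 [ 5.84 -1.59 10.26 -0.17] 55.32
229.0 113.4 43.17 116.09 [ 6.6  -1.8  10.89 -0.23] 55.41
230.0 113.4 43.47 116.1 [ 7.18 -0.54 10.39 -0.28] 55.44
torque
end 230.0 113.4
```

```bash
python3 turn.py 230 113.3 8 1.0 0.40
```

```text
231.0 113.3 43.77 116.1 [ 6.82 -1.04 10.4  -0.37] 55.66
232.0 113.3 44.07 116.13 [ 7.78 -1.19 10.35 -0.43] 55.48
torque
end 232.0 113.3
```

Run:
```python
from h import *
P=np.array([469.0,217.0,113.6])
movej(solve_ik(P,q_of(229)));print(ft().round(2))
for z in (117,120,123,125,127,130,134,140,150):
    P[2]=z;move_l(P,rate=60);f=ft(2);o=get_obs();print(z,round(o["t"],2),round(float(o["tool_pos"][2]),2),f.round(2)[[0,1,2,5]],round(float(o["width"]),2))
    if f[2]<-15:break
s=get_image("side")
save({"frame":cv2.resize(s["frame"][60:190,220:350],None,fx=5,fy=4.6,interpolation=2)},"lift.png")
```

```text
[ 8.57 -0.9   9.23 -0.45 -2.84 -0.18]
117 44.65 119.32 [ 9.15 -1.01  7.78 -0.01] 55.35
120 44.93 121.69 [ 1.054e+01 -1.800e-01  3.790e+00  1.000e-02] 55.17
123 45.22 124.24 [10.41 -0.68  1.88 -0.  ] 55.4
125 45.5 125.57 [12.01  0.59 -2.15 -0.02] 55.37
127 45.78 127.12 [13.83  0.33 -3.97 -0.02] 55.47
130 46.07 130.08 [12.14  0.36 -3.75 -0.05] 55.32
134 46.35 134.09 [ 7.3   0.86  0.39 -0.01] 54.99
140 46.63 139.04 [-0.15  0.03 -0.86 -0.01] 55.43
150 46.98 150.25 [-0.16  0.44 -1.35 -0.03] 55.03
```

View pics/lift.png

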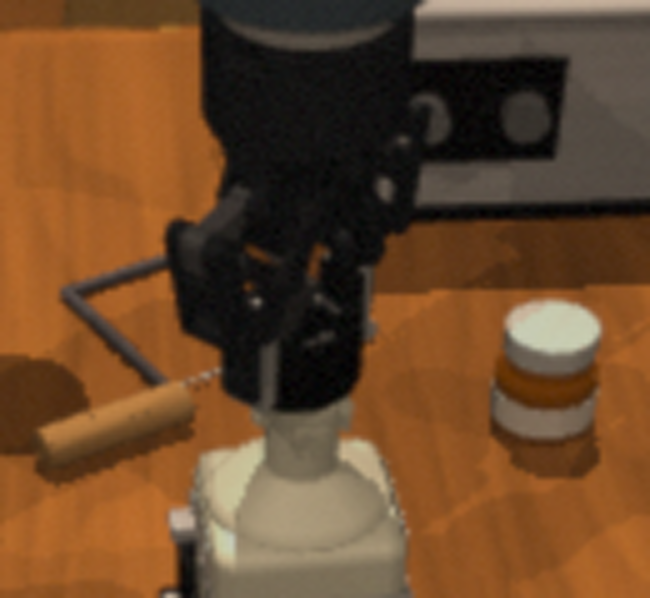

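Run:
```python
from h import *
x,y=603.5,-238.5
move_l([469,217,175],rate=150)
move_to([x,y,160],q_of(163));o=get_obs();print(round(o["t"],2),o["tool_pos"].round(1),o["width"])
print([None if solve_ik([x,y,z],q_of(163)) is None else 1 for z in (0,-25,-30)])
move_l([x,y,-8],rate=110);pause(.1);f0=ft(4);print(f0.round(2))
z=-8.
while z>-30:
    z-=1;move_l([x,y,z],rate=60);d=ft(2)-f0;o=get_obs();print(z,round(o["t"],2),round(float(o["tool_pos"][2]),2),d.round(2)[:3])
    if d[2]>2.5:break
s=get_image("side");t=get_image("top")
for im,q in((s,(388,370)),(t,(389,144))):
  for k in("cap","tongs"): print(k,[(np.round(b["box"],1).tolist(),round(b["conf"],2)) for b in boxes_of(im,k)])
  print(proj(im,[x,y,19.5]))
a=s["frame"][280:420,300:500];b=t["frame"][70:210,310:510]
save({"frame":np.hstack([cv2.resize(a,(400,280)),cv2.resize(b,(400,280))])},"tray.png")
```

```text
49.08 [ 603.8 -237.4  160.1] 54.9905994567796
[1, 1, 1]
[-0.12 -0.22 -0.69 -0.01  0.02  0.02]
-9.0 51.21 -9.04 [ 0.68 -0.07 -0.05]
-10.0 51.49 -10.09 [0.37 0.38 0.65]
-11.0 51.77 -11.06 [-0.13  0.39  0.54]
-12.0 52.06 -12.05 [ 0.09  0.13 -0.88]
-13.0 52.34 -13.08 [-0.11  0.73  0.18]
-14.0 52.62 -14.06 [ 0.25  0.11 -0.08]
-15.0 52.91 -15.03 [-0.77  0.19 -0.38]
-16.0 53.19 -16.07 [-0.18 -0.13 -0.01]
-17.0 53.48 -17.08 [-0.51 -0.15  0.07]
-18.0 53.76 -18.07 [-0.05  0.34  0.06]
-19.0 54.04 -19.07 [0.41 0.14 0.07]
-20.0 54.33 -20.05 [ 0.41 -0.24  0.05]
-21.0 54.61 -21.05 [ 0.36 -0.19 -0.23]
-22.0 54.89 -22.07 [0.41 0.11 0.16]
-23.0 55.17 -23.06 [-0.09  0.27 -0.25]
-24.0 55.46 -24.06 [-0.09 -0.5   0.13]
-25.0 55.74 -24.81 [0.16 0.22 1.08]
-26.0 56.02 -25.47 [-0.52  0.66  4.06]
cap [([385.9, 401.4, 39.5, 34.3], 0.67)]
tongs [([359.1, 350.2, 24.9, 14.5], 0.71), ([381.4, 374.4, 129.6, 91.3], 0.67)]
[383.88683113 394.15274023]
cap []
tongs []
[398.85544283 144.94105796]
```

View pics/tray.png

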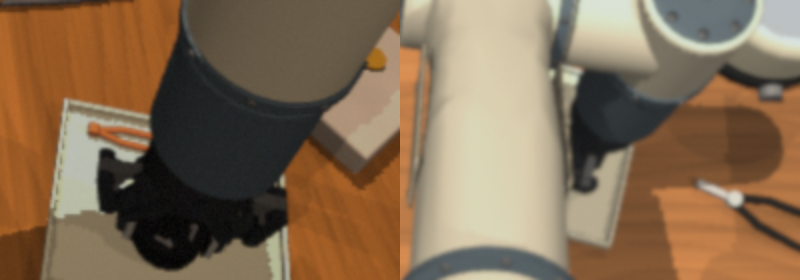

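Run:
```python
from h import *
pause(.1);command_gripper(80);pause(.1);print(ft().round(2),get_obs()["width"])
move_l([603.5,-238.5,60],rate=90);move_l([603.5,-238.5,160],rate=180)
movej(get_obs()["joints"]+[0.55,-.3,0,0,0,0]);o=get_obs();print(o["t"],o["tool_pos"])
s=get_image("side");t=get_image("top")
B=[max(boxes_of(im,"cap"),key=lambda b:b["conf"]) if boxes_of(im,"cap") else None for im in(s,t)];print(B)
if all(B):
    p,e=tri(s,B[0]["box"][:2],t,B[1]["box"][:2]);a=np.radians(-16.8);d=p-[609.4,-219.5,0]
    print(p,e,"tray",d[0]*np.cos(a)+d[1]*np.sin(a),-d[0]*np.sin(a)+d[1]*np.cos(a))
for im in(s,t): print([np.round(b["box"],1).tolist() for b in boxes_of(im,"tongs")],[np.round(b["box"],1).tolist() for b in boxes_of(im,"file")])
a=s["frame"][260:420,300:500];b=t["frame"][60:220,290:490]
save({"frame":np.hstack([cv2.resize(a,(400,320)),cv2.resize(b,(400,320))])},"end.png");print(get_obs()["t"])
```

```text
[ 0.07 -0.21 -0.02 -0.01  0.01 -0.02] 80.00205736209465
60.175 [609.89304003  98.94377618 342.70211735]
[{'box': [384.9, 392.8, 40.5, 41.2], 'conf': 0.61}, {'box': [397.5, 146.8, 26.3, 28.9], 'conf': 0.88}]
[ 603.18401066 -235.98630282   16.99325975] 6.116318795855165 tray -1.1856220669155384 -17.579277697375495
[[387.8, 353.9, 85.9, 22.8], [279.8, 180.8, 54.9, 78.7]] [[309.6, 278.0, 116.4, 11.0]]
[[363.8, 136.4, 21.7, 58.0]] [[290.7, 188.2, 12.6, 103.2]]
60.675
```

View pics/end.png

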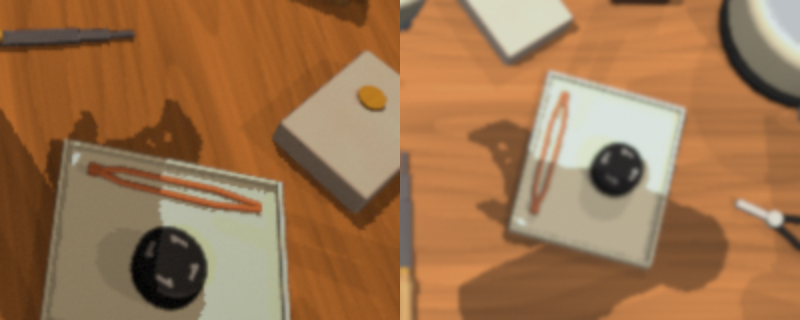

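The picture shows the cap upright and flat in the tray, at crop pixels (168,267) in the side view and (615,168) in the top view. The tongs and file haven't moved, and the arm is clear.

```bash
python3 -c "
from plant import *
close_job()"
```

```text
the job is handed in; nothing more can be done
```

The pickling-acid bottle is open. The cap stands upright on the tray floor, let go, and I handed the job in at about 60.7 s with no verdict reported.

- **Opening:** I gripped the white bottle's cap and pressed it with mostly 10–13 N. It met lug on lug at first, when the force briefly reached 17.7 N, just over the 10–16 N that is right. I turned it counter-clockwise until the stop was felt at 0.43 Nm, backed off 3 degrees and lifted it straight up. During the lift there was at most about 4 N of vertical resistance and 14 N sideways.
- **Placing:** I lowered the cap until it touched the floor at about 4 N with the fingers still on it, then opened the gripper and withdrew.
- **Last checks:** The cap measures about x = -1 mm, y = -18 mm in the tray frame. It looks upright and flat, and nothing touches it. The tongs and file are within 1–3 pixels of where they started.

**What disagreed:**
- The fingertips were about 30 mm higher than the reported tool position. Two trial closings met nothing. I then touched the top of the cap to measure the offset, used it from there on, and the tray contact height agreed with it.
- My final two-view measurement of the cap was loose: the rays missed each other by 6 mm, and it gave a height of 17.0 mm against the nominal 19.5 mm. I relied on the force contact for the height.
- I viewed 11 pictures, one over the budget.

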